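Clip the spindle of the thread stand

TASK

The steel spindle of the thread stand is loose lengthways: take the red-handled spring clip out of its wooden rest and press it jaws-down onto the groove near the free end of the spindle until it snaps fully home, then let go of it. Where the groove lies along the spindle has to be found by feel or by eye; press only gently on the plain part of the spindle, never force the clip, and leave the other things on the table where they are.

Things in the scene. Friction and masses are not known exactly. Their poses are not given: they have to be found in the camera images.
- clip: Spring clip with red handle, 34 x 16 x 78 mm, upright in the slot of clip_rest; lifts straight up. Origin: centre of the 14 mm bore its jaws embrace; z up through the handle, y along the bore (same both ways round). Red bridge 34 x 16 mm (x, y) from 15 to 21 mm above the origin; under it a steel saddle, 6 mm thick in y, its underside 7 mm above the origin.
- clip_handle (a point): Centre of the clip's red handle tab, 43 mm above the clip's origin, axes as the clip's. The tab measures 26 mm in x and 12 mm in y, and stands from 21 to 64 mm above the origin.
- clip_throat (a point): Middle of the throat between the clip's two steel jaws, 5 mm below the clip's origin. The jaws are 6 mm thick in y and turn on springs: gap in x 10 mm at rest, at most 15 mm when forced. Below the throat they flare to 21 mm, ending 14 mm below the origin.
- clip_rest: Fixed beech block 76 x 60 x 42 mm (foot 82 x 66 mm) with a slot 36 x 8 mm along its x, 32 mm deep, in the middle of the top. Origin: centre of its underside, z up.
- stand: Fixed thread stand on a plywood base 90 x 190 x 12 mm; origin at the centre of its underside, z up. A horizontal steel spindle, 20 mm thick, runs along its y at 65 mm height through two aluminium uprights (34 mm wide, tops at 79 mm, outer face of the near one at y = -58 mm) and two spools between them (tops at 83 mm). Its plain free end points to -y; a black head is at the other end.
- groove_inmost (a point): Point on the spindle's axis, axes as stand (y along the spindle, z up), where the groove's middle would be with the spindle pushed fully in. The groove now stands 4 to 28 mm from there towards -y (the free end): how far is not measured, and about 10 N of friction holds it. The groove is 9 mm wide, 14 mm in diameter; plain 20 mm spindle on both sides, 30 mm of it out to the free end.
- spindle_top (a point): Point on top of the plain spindle, 10 mm above groove_inmost. Pushed straight down, y along the spindle, the clip stops on plain spindle with its origin about 15 mm above the axis; over the groove it first touches at about 10 mm, then a push of 6 to 10 N snaps it down until the origin is on the axis and the saddle on the groove's floor. Over 30 N between clip and stand is forcing it.
- glue_bottle: White glue bottle with orange tip, 47 mm across, 135 mm tall, loose bystander; origin at the centre of its underside.
- linen_tape: Roll of cream-coloured tape lying flat, 73 x 19 mm, loose bystander; origin at the centre of its underside.
- beeswax: Yellow round cake of wax, 44 x 16 mm, loose bystander; origin at the centre of its underside.
- eraser: Blue and white eraser, 39 x 45 x 13 mm, loose bystander; origin at the centre of its underside.
- paste_jar: Glass jar of white paste, 58 x 66 mm, loose bystander; origin at the centre of its underside.

How it is judged:
By the outcome, as a careful person would: the job done as asked, in the order asked, and still so for the second after the job is handed in, with the robot touching nothing.
It also fails if it takes over 58 s, if anything falls off the work surface, if the arm or the gripper's body presses on something with over 40 N, if the wrist force passes 120 N, or if a joint passes its speed limit or range.

ROBOT

A 7-joint arm with a two-finger parallel gripper is mounted at the origin on a cart in front of the work surface, level with it; the furniture and walls round the work are solid. World frame = base frame: x ahead of the robot, y to its left, z up, the work surface at z = 0. Lengths are in m, angles in degrees, forces in N, time in s.
With the tool pointing down it reaches from about 0.425 to 1.025 m from the base axis. Payload 9.4 kg.
Tool frame: the origin (TCP) lies on the front face of the gripper's body, between the roots of the fingers; the fingertips stand 84 mm ahead of it and the grasp point (between the pads) lies 65 mm ahead of it (arm.tips_ahead is the distance from the TCP to the fingertips, in m); z points along the fingers, y is the direction in which the jaws open and shut (so a half turn about z gives the same grasp; the last joint's range is limited). The gripper opens to 93 mm and grips with 3 to 60 N. Pads are 15 mm wide; open, the fingers measure 128 mm over their backs; the gripper's body (75 mm by 188 mm) begins 65 mm behind the grasp point.
Start: joints at [-75.9, 34.337, -0.143, 91.639, 0.103, 54.024, -4.572], TCP at [0.23, 0.688, 0.303] pointing down, gripper open.
Joint ranges: [-147.43, 147.43], [-19.82, 112.94], [-74.19, 73.91], [6.32, 146.72], [-59.91, 239.91], [6.04, 106.73], [-150.56, 150.56]. Speed limits (degrees/s): [127.2, 127.2, 172.46, 172.46, 180, 180, 180].

INTERFACE

Orientations are given as [roll, pitch, yaw] about the fixed x, y, z axes, in that order (R = Rz(yaw) Ry(pitch) Rx(roll)).
In Python, from plant import arm, vision gives the robot as it stands.
- The arm moves only by the tool arm_command, never from a script. Its argument "targets" is a list of rows, each an object of numbers: "x", "y", "z": the shift along the tool's x, y, z in mm; "ax", "ay", "az": the turn, a rotation vector about the tool's x, y, z in degrees; "jaw": the gripper's target within -1 to 1 (fully open at 1, half-way at 0, shut at -1). In form: [{"x": .., "y": .., "z": .., "ax": .., "ay": .., "az": .., "jaw": ..}, ...]. A call has 1 to 5 rows; each row is the pose to reach, as a shift and turn from the pose commanded when the call began, along the tool's axes at that moment; what a row does not reach only later rows make up. A row lasts 1/8 s, in which the tool goes at most 62.5 mm and 10.7 degrees, less where a joint would pass 70% of its speed; a pose out of reach is approached as far as the arm can. A call with a gripper value outside its range is refused whole. The fingers move at their own pace and stop on an object; the grip force is fixed at half the most. Time passes only in rows, so rows that repeat a pose let the fingers close. It gives the time, the measured TCP pose, the force and the opening at its end, in the units of the state.
- arm.read_state(): the state, without advancing time (a new reading comes with each control period).
- vision.camera(name): name is "scene" or "side" or "wrist"; returns the picture (384x512x3 uint8, red, green, blue); there is no depth.
- vision.camera_model(name): a dict with "fovy" (degrees; the focal length in pixels is half the picture's height over the tangent of half this angle, whatever the lens; pixels are square), "cx", "cy" (the principal point, pixels), "R" (3x3) and "t" (3): a world point X has camera coordinates R X + t. Camera axes: x right, y down, z forward; pixel columns grow to the right and rows downward; lengths in m; the calibration is good to about 2 mm. A picture is of the moment at which its call begins: read the wrist's pose just before it. camera_model takes no time and is no camera call; for the wrist camera it gives the pose at the moment of the call.
- arm.close_job(): hands the job in, once; it reports no verdict.
The state is a dict: "clock": time; "joints": joint angles; "qd": joint speeds; "tau": joint torques, N m; "position": TCP position; "tcp_rot": TCP orientation; "contact_force": force on the tool from outside, world axes, zero at the start; "moment": the same for the moment, N m; "opening": finger opening in m.
Only numpy, scipy, OpenCV 4.12 (cv2) and the standard library are available. Lean on these libraries where they do the work, as an engineer would, in place of code of your own. Each camera call takes 0.05 s, during which the arm holds its last target.

## Working session

There is one attempt and no reset: what is moved stays moved. The work goes in short steps, Python scripts to look and compute and a tool call to move; the robot and the scene stay as the last step left them, time stands still between calls to the robot, and variables do not carry over. Pictures are saved under pics/ and viewed, and the job is handed in when it is done.

Besides the shell and the picture viewer there is one more tool, called after "Emit:" as a command line: name --argument value ..., lists and objects as JSON in quotes. arm_command: Moves the arm, as the interface text tells. Its arguments: {"type":"object","properties":{"targets":{"type":"array","items":{"type":"object","properties":{"x":{"type":"number"},"y":{"type":"number"},"z":{"type":"number"},"ax":{"type":"number"},"ay":{"type":"number"},"az":{"type":"number"},"jaw":{"type":"number"}}}}},"required":["targets"]}

```bash
mkdir -p pics; ls; cat > h.py <<'E'
import numpy as np, cv2
from plant import arm, vision
def snap(n,f):
    m=vision.camera_model(n); im=vision.camera(n)
    cv2.imwrite('pics/'+f+'.png',cv2.cvtColor(im,cv2.COLOR_RGB2BGR)); np.savez('pics/'+f+'.npz',im=im,**{k:np.array(v) for k,v in m.items()})
    return im,m
def load(f):
    d=np.load('pics/'+f+'.npz'); return d['im'],{k:d[k] for k in d.files if k!='im'}
def ray(m,u,v):
    f=192/np.tan(np.radians(float(m['fovy']))/2)
    d=np.array([(u-m['cx'])/f,(v-m['cy'])/f,1.]); R=np.array(m['R']);t=np.array(m['t'])
    d=R.T@d; return -R.T@t,d/np.linalg.norm(d)
def onz(m,u,v,z):
    c,d=ray(m,u,v); return c+d*(z-c[2])/d[2]
def tri(ms,ps):
    A=np.zeros((3,3));b=np.zeros(3);L=[]
    for m,p in zip(ms,ps):
        c,d=ray(m,*p);P=np.eye(3)-np.outer(d,d);A+=P;b+=P@c;L.append((c,P))
    X=np.linalg.solve(A,b); return X,[np.linalg.norm(P@(X-c)) for c,P in L]
def proj(m,X):
    f=192/np.tan(np.radians(float(m['fovy']))/2)
    q=np.array(m['R'])@np.array(X)+np.array(m['t']); return q[:2]/q[2]*f+[m['cx'],m['cy']]
E
python3 - <<'E'
from h import *
print(arm.read_state())
for n in('scene','side','wrist'):
    im,m=snap(n,n+'0');print(n,m)
E
```

```text
pics
{'clock': 0.0, 'joints': array([-75.89922075,  34.38313252,  -0.14646877,  91.67976046,
         0.10251926,  54.02438083,  -4.57269918]), 'qd': array([ 0.03355243, -0.04384493, -0.09317395,  0.02955734, -0.08001335,
       -0.05891668,  0.0211883 ]), 'tau': array([ 2.42357688e-03, -7.65082598e+01,  1.49787180e+00, -2.52342349e+01,
       -5.24493121e-02,  1.70477730e-02,  1.19683441e-04]), 'position': array([0.22987402, 0.68721821, 0.30188443]), 'tcp_rot': array([-1.79913147e+02,  7.10625681e-03,  1.61507755e+02]), 'contact_force': array([ 0.93645747, -0.86350075, -0.08752906]), 'moment': array([0.04872452, 0.01249887, 0.04959839]), 'opening': 0.09276020858308781}
scene {'fovy': 51.21061561789295, 'cx': 249.47287219016405, 'cy': 192.46058650655945, 'R': array([[ 0.6166669 , -0.78706827,  0.01566725],
       [-0.46684213, -0.38165   , -0.79774789],
       [ 0.63386146,  0.48463059, -0.60278756]]), 't': array([-0.36112192,  0.30123579,  0.9099678 ])}
side {'fovy': 53.94665079249911, 'cx': 255.4906232163394, 'cy': 192.496279129433, 'R': array([[ 0.99769   ,  0.0661073 , -0.0156359 ],
       [ 0.03077839, -0.64508917, -0.76348716],
       [-0.06055862,  0.76124226, -0.6456337 ]]), 't': array([-0.51544662,  0.03432606,  1.03793143])}
wrist {'fovy': 61.92869116954451, 'cx': 256.7441413260735, 'cy': 192.53507238957243, 'R': array([[ 0.31730288,  0.94832165, -0.002221  ],
       [ 0.91018136, -0.30388215,  0.28147031],
       [ 0.26624947, -0.09133285, -0.95956737]]), 't': array([-0.72483931, -0.03435544,  0.39247367])}
```

View pics/scene0.png

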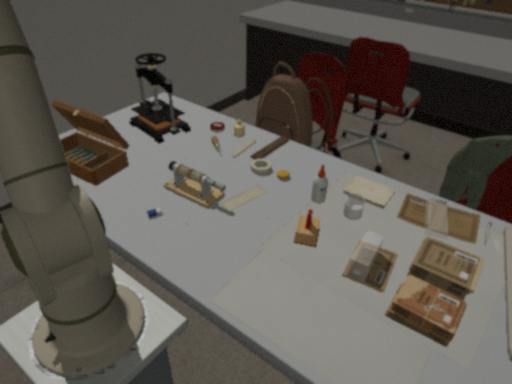

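View pics/side0.png

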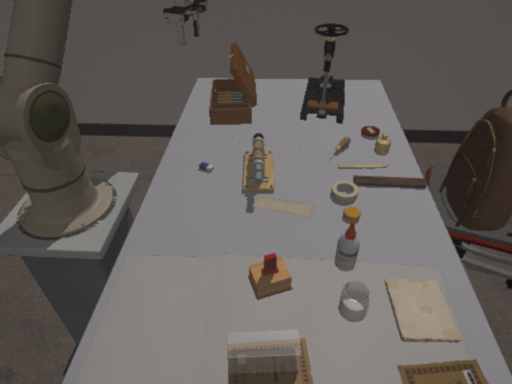

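View pics/wrist0.png

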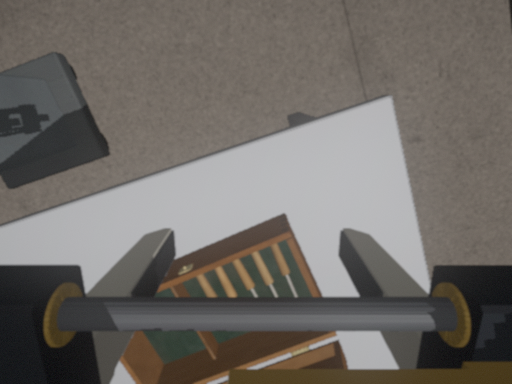

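The scene picture has the clip in its rest at about (308,228) and the stand at (198,187). In the side picture they are at (270,270) and (258,165). I'll enlarge both regions next.

```bash
python3 - <<'E'
from h import *
def crop(f,x,y,w,h,s): 
    im,_=load(f); c=cv2.resize(im[y:y+h,x:x+w],None,fx=s,fy=s,interpolation=cv2.INTER_CUBIC); return cv2.cvtColor(c,cv2.COLOR_RGB2BGR)
a=np.hstack([crop('scene0',155,150,90,70,4.4),crop('side0',225,120,90,70,4.4)])
b=np.hstack([crop('scene0',270,195,80,60,4.95),crop('side0',230,240,80,60,4.95)])
w=min(a.shape[1],b.shape[1])
cv2.imwrite('pics/crop1.png',np.vstack([a[:290,:w],b[:,:w]]));print(w)
_,s=load('scene0');_,d=load('side0')
red=[]
for f in('scene0','side0'):
    im,_=load(f);i=im.astype(int);mk=((i[...,0]>90)&(i[...,1]<60)&(i[...,2]<60)).astype(np.uint8)
    n,l,st,c=cv2.connectedComponentsWithStats(mk)
    for k in range(1,n):
        if st[k,4]>15: print(f,st[k],c[k])
E
```

```text
792
scene0 [319 167   6  10  26] [321.57692308 172.26923077]
side0 [350 231   5   6  23] [352.30434783 233.65217391]
side0 [265 254  11   6  43] [269.69767442 256.3255814 ]
```

View pics/crop1.png

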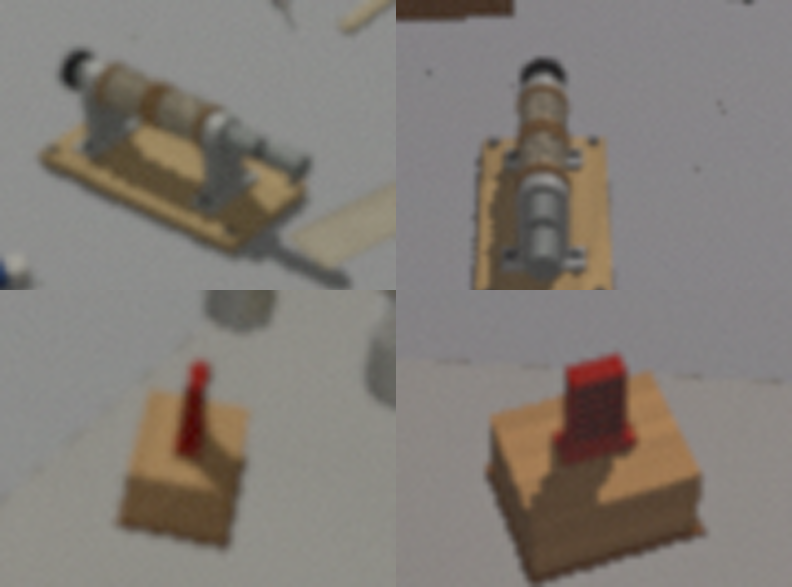

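```bash
python3 - <<'E'
from h import *
_,s=load('scene0');_,d=load('side0')
def c(k,X,Y):
    return {'ss':(155+X/4.4,150+Y/4.4),'ds':(225+(X-396)/4.4,120+Y/4.4),'sc':(270+X/4.95,195+(Y-290)/4.95),'dc':(230+(X-396)/4.95,240+(Y-290)/4.95)}[k]
print('tab',tri([s,d],[c('sc',193,410),c('dc',597,407)]))
print('tabtop',tri([s,d],[c('sc',200,368),c('dc',595,370)]))
print('end',tri([s,d],[c('ss',300,165),c('ds',543,262)]))
print('head',tri([s,d],[c('ss',76,70),c('ds',542,78)]))
for p in [(490,413),(651,373),(702,477)]: print('rest',onz(d,*c('dc',*p),.042))
for p in [(150,392),(250,410),(240,485),(130,472)]: print('restS',onz(s,*c('sc',*p),.042))
for p in [(605,140),(484,140),(470,290),(612,290)]: print('base',onz(d,*c('ds',*p),.012))
for p in [(43,157),(305,187),(235,245)]: print('baseS',onz(s,*c('ss',*p),.012))
m=vision.camera_model('wrist');st=arm.read_state()
from scipy.spatial.transform import Rotation as R
T=R.from_euler('xyz',st['tcp_rot'],degrees=True).as_matrix()
C=-np.array(m['R']).T@m['t'];print('cam in tool',T.T@(C-st['position']), 'axis in tool',T.T@np.array(m['R']).T)
print(T)
E
```

```text
tab (array([ 0.56421195, -0.22645386,  0.0627418 ]), [np.float64(0.0007454416525208063), np.float64(0.0007454416525207902)])
tabtop (array([ 0.56366606, -0.22883045,  0.09267601]), [np.float64(0.0013923216714595687), np.float64(0.001392321671459632)])
end (array([0.5218781 , 0.05374286, 0.06565133]), [np.float64(9.3773122068304e-05), np.float64(9.377312206834623e-05)])
head (array([0.50840641, 0.26454641, 0.06363072]), [np.float64(0.00022655445514475155), np.float64(0.0002265544551447562)])
rest [ 0.51741202 -0.21447243  0.042     ]
rest [ 0.58729479 -0.18820015  0.042     ]
rest [ 0.60953902 -0.24369096  0.042     ]
restS [ 0.58349875 -0.18832273  0.042     ]
restS [ 0.60656359 -0.24218864  0.042     ]
restS [ 0.54741967 -0.269995    0.042     ]
restS [ 0.5178008  -0.21667416  0.042     ]
base [0.55340024 0.26583044 0.012     ]
base [0.46597634 0.26206511 0.012     ]
base [0.47194479 0.09050171 0.012     ]
base [0.56333706 0.09480098 0.012     ]
baseS [0.46177826 0.25789767 0.012     ]
baseS [0.5576716  0.08172603 0.012     ]
baseS [0.47538414 0.07544219 0.012     ]
cam in tool [ 0.07741264  0.00090647 -0.08271109] axis in tool [[-2.07624880e-04 -9.59607254e-01 -2.81342985e-01]
 [ 9.99999604e-01  4.42790253e-05 -8.89004828e-04]
 [ 8.65553075e-04 -2.81343058e-01  9.59606865e-01]]
[[-9.48388212e-01  3.17111552e-01 -2.51202091e-04]
 [ 3.17111628e-01  9.48387546e-01 -1.12994791e-03]
 [-1.20082600e-04 -1.15128838e-03 -9.99999330e-01]]
```

```bash
cat >> h.py <<'E'
from scipy.spatial.transform import Rotation as Ro
def go(p,yaw,st=None):
    st=st or arm.read_state()
    T=Ro.from_euler('xyz',st['tcp_rot'],degrees=True)
    G=Ro.from_euler('xyz',[180,0,yaw],degrees=True)
    s=T.inv().apply(np.array(p)-st['position'])*1000
    r=(T.inv()*G).as_rotvec(degrees=True)
    print('shift',s.round(1),'turn',r.round(1),'pos',st['position'].round(4),'rot',st['tcp_rot'].round(2),'F',st['contact_force'].round(1),'open',round(st['opening'],4),'t',st['clock'],'q7',st['joints'][6].round(1))
E
python3 -c "
from h import *
go([.52,.08,.28],3.5)"
```

```text
shift [-467.7 -484.    22.7] turn [-0.00e+00  1.00e-01  1.58e+02] pos [0.2299 0.6873 0.3021] rot [-1.7993e+02  1.0000e-02  1.6151e+02] F [-0.3 -0.2  1.3] open 0.093 t 0.15 q7 -4.6
```

Emit:
arm_command --targets '[{"x":-45,"y":-45,"z":0,"az":10.5,"jaw":0.2},{"x":-90,"y":-90,"z":0,"az":21,"jaw":0.2},{"x":-135,"y":-140,"z":0,"az":31.5,"jaw":0.2},{"x":-180,"y":-185,"z":0,"az":42,"jaw":0.2},{"x":-220,"y":-230,"z":0,"az":52.5,"jaw":0.2}]'

```text
invalid input
```

```bash
python3 -c "
from h import *
go([.52,.08,.28],3.5)"
```

```text
shift [-467.7 -484.    22.7] turn [-0.00e+00  1.00e-01  1.58e+02] pos [0.2299 0.6873 0.3021] rot [-1.7993e+02  1.0000e-02  1.6151e+02] F [-0.3 -0.2  1.3] open 0.093 t 0.15 q7 -4.6
```

Emit:
arm_command --targets '[{"x":-45,"y":-45,"z":0,"ax":0,"ay":0,"az":10.5,"jaw":0.2},{"x":-90,"y":-90,"z":0,"ax":0,"ay":0,"az":21,"jaw":0.2},{"x":-135,"y":-140,"z":0,"ax":0,"ay":0,"az":31.5,"jaw":0.2},{"x":-180,"y":-185,"z":0,"ax":0,"ay":0,"az":42,"jaw":0.2},{"x":-220,"y":-230,"z":0,"ax":0,"ay":0,"az":52.5,"jaw":0.2}]'

```text
clock: 0.78
position: [0.3641, 0.4031, 0.3028]
tcp_rot: [180.0, -0.0, 108.7]
contact_force: [0.5, 0.5, -0.5]
opening: 0.0561
```

```bash
python3 -c "
from h import *
go([.52,.08,.28],3.5)"
```

```text
shift [-356.    44.4   22.8] turn [  0.   -0.  105.2] pos [0.3641 0.4031 0.3028] rot [ 1.7998e+02 -1.0000e-02  1.0865e+02] F [ 0.5  0.5 -0.5] open 0.0561 t 0.775 q7 -26.3
```

Emit:
arm_command --targets '[{"x":-50,"y":6,"z":0,"ax":0,"ay":0,"az":10.5,"jaw":0.2},{"x":-100,"y":12,"z":0,"ax":0,"ay":0,"az":21,"jaw":0.2},{"x":-150,"y":18,"z":0,"ax":0,"ay":0,"az":31.5,"jaw":0.2},{"x":-200,"y":25,"z":0,"ax":0,"ay":0,"az":42,"jaw":0.2},{"x":-240,"y":30,"z":0,"ax":0,"ay":0,"az":52.5,"jaw":0.2}]'

```text
clock: 1.4
position: [0.4705, 0.186, 0.3029]
tcp_rot: [180.0, -0.0, 56.1]
contact_force: [0.3, 0.4, 0.1]
opening: 0.0559
```

```bash
python3 -c "
from h import *
go([.52,.08,.28],3.5)"
```

```text
shift [-60.4 100.2  22.9] turn [ 0.  -0.  52.6] pos [0.4705 0.186  0.3029] rot [ 1.7998e+02 -2.0000e-02  5.6100e+01] F [0.3 0.4 0.1] open 0.0559 t 1.4 q7 -43.1
```

Emit:
arm_command --targets '[{"x":-15,"y":25,"z":6,"ax":0,"ay":0,"az":10.5,"jaw":0.2},{"x":-30,"y":50,"z":12,"ax":0,"ay":0,"az":21,"jaw":0.2},{"x":-45,"y":75,"z":18,"ax":0,"ay":0,"az":31.5,"jaw":0.2},{"x":-60,"y":100,"z":23,"ax":0,"ay":0,"az":42,"jaw":0.2},{"x":-60,"y":100,"z":23,"ax":0,"ay":0,"az":52.6,"jaw":0.2}]'

```text
clock: 2.02
position: [0.5207, 0.0804, 0.2796]
tcp_rot: [179.9, -0.0, 3.4]
contact_force: [-0.0, 0.5, 0.3]
opening: 0.0558
```

```bash
python3 -c "
from h import *
go([.52,.08,.28],3.5)
snap('wrist','w1')
go([.52,.08,.28],3.5)"
```

```text
shift [-0.7  0.4 -0.4] turn [ 0.1 -0.  -0.1] pos [0.5207 0.0804 0.2796] rot [ 1.7995e+02 -2.0000e-02  3.3700e+00] F [-0.   0.5  0.3] open 0.0558 t 2.025 q7 -68.9
shift [-0.5  1.7 -0.6] turn [ 0.   0.  -0.5] pos [0.5204 0.0817 0.2794] rot [1.7997e+02 2.0000e-02 2.9700e+00] F [0.5 0.4 0.6] open 0.056 t 2.075 q7 -69.4
```

View pics/w1.png

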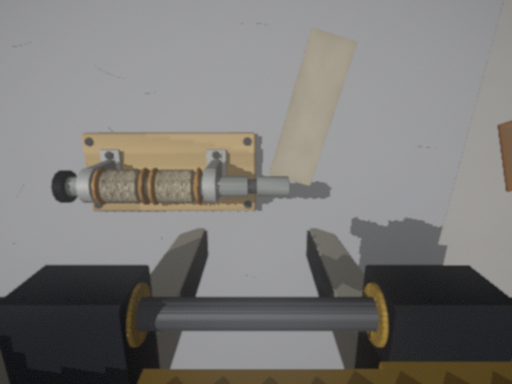

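Spindle free end at about (289,186), groove about (252,186), upright at (217,183). Lowering for a second, closer view.

Emit:
arm_command --targets '[{"x":0,"y":0,"z":35,"ax":0,"ay":0,"az":0,"jaw":0.2},{"x":0,"y":0,"z":70,"ax":0,"ay":0,"az":0,"jaw":0.2},{"x":0,"y":0,"z":70,"ax":0,"ay":0,"az":0,"jaw":0.2},{"x":0,"y":0,"z":70,"ax":0,"ay":0,"az":0,"jaw":0.2}]'

```text
clock: 2.58
position: [0.5205, 0.0826, 0.2106]
tcp_rot: [-180.0, -0.0, 4.0]
contact_force: [0.3, 0.8, 0.1]
opening: 0.0559
```

```bash
python3 -c "
from h import *
go([.52,.08,.21],3.5)
im,m=snap('wrist','w2')
go([.52,.08,.21],3.5)
c=cv2.cvtColor(im[100:260,130:390],cv2.COLOR_RGB2BGR);cv2.imwrite('pics/w2c.png',cv2.resize(c,None,fx=3,fy=3))
"
```

```text
shift [-0.7  2.5  0.6] turn [-0.  -0.   0.5] pos [0.5205 0.0826 0.2106] rot [-1.80e+02 -3.00e-02  3.97e+00] F [0.3 0.8 0.1] open 0.0559 t 2.575 q7 -62.6
shift [-0.9  2.6  0.9] turn [-0.  -0.1  0.5] pos [0.5207 0.0826 0.2109] rot [-1.7999e+02 -8.0000e-02  3.9600e+00] F [ 0.4 -0.8  1. ] open 0.0556 t 2.625 q7 -62.6
```

View pics/w2c.png

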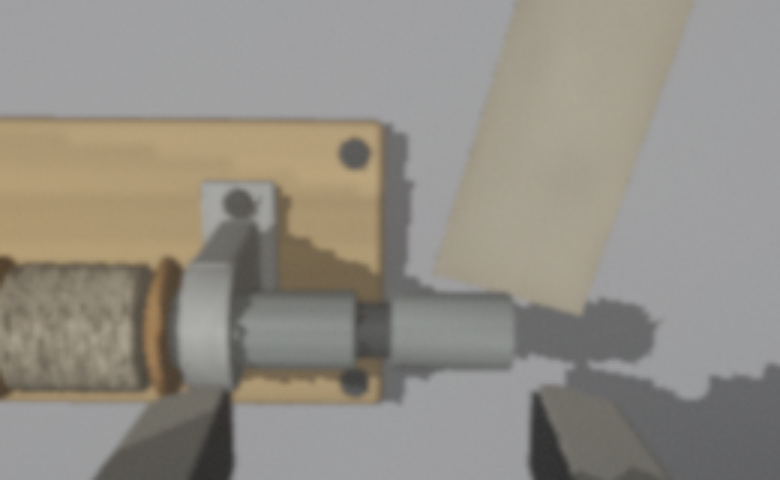

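```bash
python3 - <<'E'
from h import *
def edges(f,rows,c0,c1):
    im,m=load(f); g=cv2.cvtColor(im,cv2.COLOR_RGB2GRAY).astype(float)
    p=g[rows[0]:rows[1],c0:c1].mean(0); print(f,c0,p.round(0))
    return m
edges('w2',(203,217),205,310)
edges('w1',(180,192),212,296)
for f,cols in(('w2',[(218,226),(236,244),(266,274),(284,292)]),('w1',[(224,240),(264,280)])):
    im,m=load(f); hsv=cv2.cvtColor(im,cv2.COLOR_RGB2GRAY).astype(float)
    for c in cols: print(f,c,im[170 if f=='w1' else 188:232 if f=='w2' else 206,c[0]:c[1]].mean(1).round(0).astype(int).tolist())
E
```

```text
w2 205 [145. 114.  95.  96.  99. 105. 119. 132. 137. 138. 138. 138. 138. 137.
 137. 137. 137. 137. 137. 137. 137. 137. 136. 137. 137. 136. 136. 136.
 136. 136. 136. 136. 136. 136. 136. 136. 135. 136. 136. 135. 135. 132.
 118.  95.  80.  79.  82.  84.  85.  86.  86.  86.  86.  87.  95. 116.
 134. 141. 142. 142. 142. 141. 141. 142. 142. 141. 141. 142. 141. 141.
 141. 141. 141. 141. 141. 141. 141. 141. 140. 140. 140. 140. 140. 139.
 140. 139. 139. 139. 139. 139. 139. 138. 139. 138. 138. 133. 121. 109.
 106. 105. 105. 105. 105. 105. 105.]
w1 212 [165. 161. 144. 116.  97.  98. 108. 123. 132. 136. 136. 136. 136. 136.
 135. 136. 135. 135. 136. 135. 135. 135. 135. 135. 135. 134. 134. 134.
 134. 134. 134. 134. 134. 134. 127. 106.  85.  80.  82.  83.  85.  85.
  84.  86. 102. 127. 137. 138. 139. 138. 139. 139. 138. 138. 139. 139.
 139. 139. 139. 138. 139. 138. 138. 138. 138. 138. 138. 138. 138. 138.
 138. 137. 137. 137. 137. 136. 130. 120. 116. 117. 118. 118. 116. 115.]
w2 (218, 226) [[108, 101, 89], [108, 101, 90], [107, 100, 89], [106, 100, 89], [107, 101, 90], [106, 100, 89], [106, 100, 89]
[... 3399 characters left out ...]
00, 79], [117, 103, 81], [130, 114, 88], [151, 132, 102], [166, 146, 112]]
w1 (264, 280) [[159, 154, 145], [158, 154, 144], [158, 153, 143], [158, 153, 142], [157, 152, 142], [146, 142, 134], [121, 120, 115], [112, 113, 110], [120, 122, 119], [127, 129, 126], [131, 133, 130], [134, 137, 134], [137, 140, 137], [139, 142, 139], [139, 142, 139], [140, 143, 140], [140, 144, 141], [141, 144, 141], [140, 143, 140], [137, 140, 137], [133, 136, 133], [128, 131, 128], [123, 125, 123], [116, 119, 116], [108, 110, 107], [100, 101, 99], [100, 100, 100], [106, 106, 106], [116, 116, 117], [124, 124, 124], [126, 127, 127], [130, 130, 130], [136, 137, 138], [145, 145, 146], [151, 152, 153], [155, 155, 156]]
```

```bash
python3 - <<'E'
from h import *
_,m2=load('w2');_,m1=load('w1');_,s=load('scene0');_,d=load('side0')
# groove, w1 edges ~247.0 , 256.4
print('tri groove',tri([m1,m2],[(251.75-0.0,186.4),(253.65,209.9)]))
for z in(.065,.075): print(z,'groove',onz(m2,253.65,209.9,z),'end',onz(m2,301,210,z),'g1',onz(m1,251.7,186.5,z),'end1',onz(m1,288.7,186.5,z))
a=onz(m2,222,209.6,.065);b=onz(m2,288,210,.065);v=a-b;print('yaw',np.degrees(np.arctan2(-v[0],v[1])),'axis',a,b)
print('w edge y',[onz(m2,u,209.9,.073)[:2] for u in(247.4,259.9)])
# base edges in w2
im,_=load('w2'); i=im.astype(int); mk=((i[...,0]-i[...,2])>22)
rows=[]
for u in range(135,250,10):
    col=np.where(mk[130:170,u])[0]
    if len(col): rows.append((u,130+col[0]))
print(rows)
P=[onz(m2,u,v,.012) for u,v in rows]
P=np.array(P);k=np.polyfit(P[:,1],P[:,0],1);print('base edge yaw',np.degrees(np.arctan(-k[0])))
E
```

```text
tri groove (array([0.51818796, 0.0851634 , 0.06207029]), [np.float64(5.210751879001238e-05), np.float64(5.210751879000853e-05)])
0.065 groove [0.51922731 0.08515589 0.065     ] end [0.5216029 0.0494576 0.065    ] g1 [0.51887264 0.08526218 0.065     ] end1 [0.52094273 0.04968746 0.065     ]
0.075 groove [0.52274297 0.08530542 0.075     ] end [0.52501453 0.0511703  0.075     ] g1 [0.521594   0.08527707 0.075     ] end1 [0.52359449 0.05089853 0.075     ]
yaw 3.5677760756756007 axis [0.51782634 0.1090154  0.065     ] [0.5209287  0.05925817 0.065     ]
w edge y [array([0.52172717, 0.08982064]), array([0.52235252, 0.08073022])]
[(135, np.int64(139)), (145, np.int64(139)), (155, np.int64(139)), (165, np.int64(140)), (175, np.int64(139)), (185, np.int64(140)), (195, np.int64(140)), (205, np.int64(140)), (215, np.int64(140)), (225, np.int64(140)), (235, np.int64(140)), (245, np.int64(140))]
base edge yaw 3.349830797115828
```

Groove at (0.519, 0.0853), axis height about 0.065, spindle yaw about 3.5°. Next is the clip.

```bash
python3 -c "
from h import *
_,s=load('scene0');_,d=load('side0')
print('bottle tip',tri([s,d],[(321.6,172),(352.3,233.6)]))
go([.564,-.227,.275],20.6)
"
```

```text
bottle tip (array([ 0.73613439, -0.16395271,  0.10163842]), [np.float64(0.0023884313788098857), np.float64(0.002388431378809917)])
shift [ 22.  311.8 -64.1] turn [ -0.   -0.1 -16.6] pos [0.5207 0.0826 0.2109] rot [-1.7999e+02 -8.0000e-02  3.9600e+00] F [ 0.4 -0.8  1. ] open 0.0556 t 2.625 q7 -62.6
```

Emit:
arm_command --targets '[{"x":2,"y":40,"z":-50,"ax":0,"ay":0,"az":0,"jaw":0.2},{"x":8,"y":100,"z":-64,"ax":0,"ay":0,"az":-5,"jaw":0.2},{"x":14,"y":160,"z":-64,"ax":0,"ay":0,"az":-10,"jaw":0.2},{"x":18,"y":220,"z":-64,"ax":0,"ay":0,"az":-14,"jaw":0.2},{"x":22,"y":270,"z":-64,"ax":0,"ay":0,"az":-16.6,"jaw":0.2}]'

```text
clock: 3.25
position: [0.5608, -0.1878, 0.2756]
tcp_rot: [179.9, -0.1, 20.6]
contact_force: [0.8, 0.3, -0.5]
opening: 0.0559
```

```bash
python3 -c "
from h import *
go([.564,-.227,.275],20.6)
"
```

```text
shift [-10.8  37.8   0.7] turn [ 0.1 -0.1  0. ] pos [ 0.5608 -0.1878  0.2756] rot [ 1.799e+02 -1.200e-01  2.060e+01] F [ 0.8  0.3 -0.5] open 0.0559 t 3.25 q7 -30.2
```

Emit:
arm_command --targets '[{"x":-11,"y":38,"z":0,"ax":0,"ay":0,"az":0,"jaw":0.2},{"x":-11,"y":38,"z":0,"ax":0,"ay":0,"az":0,"jaw":0.2},{"x":-11,"y":38,"z":0,"ax":0,"ay":0,"az":0,"jaw":0.2}]'

```text
clock: 3.62
position: [0.5635, -0.224, 0.2745]
tcp_rot: [-180.0, -0.0, 20.5]
contact_force: [0.1, -0.2, -0.5]
opening: 0.0557
```

```bash
python3 -c "
from h import *
im,m=snap('wrist','c1')
go([.564,-.227,.275],20.6)
c=cv2.cvtColor(im[80:280,130:390],cv2.COLOR_RGB2BGR);cv2.imwrite('pics/c1c.png',cv2.resize(c,None,fx=3,fy=3))
"
```

```text
shift [-1.   3.6 -0.7] turn [-0. -0. -0.] pos [ 0.5637 -0.2233  0.2743] rot [-1.7998e+02 -4.0000e-02  2.0600e+01] F [ 0.1 -0.2 -0.2] open 0.0564 t 3.675 q7 -27.2
```

View pics/c1c.png

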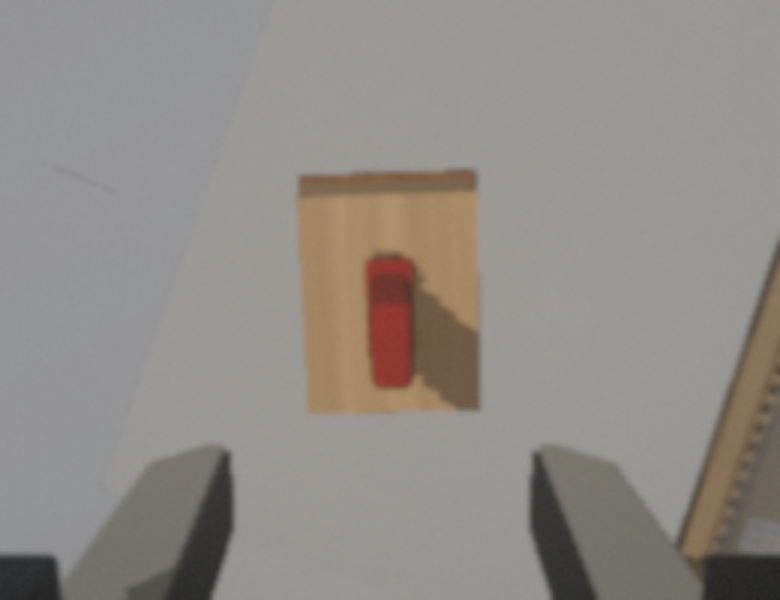

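```bash
python3 - <<'E'
from h import *
im,m=load('c1');_,d=load('side0');_,s=load('scene0')
c=lambda X,Y:(130+X/3-.33,80+Y/3-.33)
q=[onz(m,*c(*p),.042) for p in[(298,195),(477,190),(479,410),(308,412)]]
for p in q: print(p)
q=np.array(q); print('rest centre',q.mean(0))
for a,b in((3,0),(2,1)):
    v=q[a]-q[b];v=-v if v[0]<0 else v;print('yaw x',np.degrees(np.arctan2(v[1],v[0])),np.linalg.norm(v))
for a,b in((0,1),(3,2)):
    v=q[b]-q[a];print('yaw -y',np.degrees(np.arctan2(v[1],v[0]))+90,np.linalg.norm(v))
i=im.astype(int);mk=((i[...,0]>2.2*i[...,1])&(i[...,0]>70)).astype(np.uint8)
mk2=(mk&(i[...,0]>125)).astype(np.uint8)
for k in(mk,mk2):
    cn=max(cv2.findContours(k,0,2)[0],key=cv2.contourArea);print(cv2.boundingRect(cn),cv2.minAreaRect(cn))
for z in(.088,.091,.094):
    P=[onz(m,*c(*p),z) for p in[(371,304),(412,304),(411,387),(375,387)]]
    print(z,np.mean(P,0),np.linalg.norm(P[0]-P[3]),np.linalg.norm(P[0]-P[1]))
tt=c(391.5,345.5)
S=lambda X,Y:(270+X/4.95,195+(Y-290)/4.95)
D=lambda X,Y:(230+(X-396)/4.95,240+(Y-290)/4.95)
print(tri([m,d],[tt,D(595,370)]),tri([m,s],[tt,S(200,368)]))
E
```

```text
[ 0.58803433 -0.18574318  0.042     ]
[ 0.61012105 -0.2400867   0.042     ]
[ 0.5392917  -0.26964642  0.042     ]
[ 0.51763335 -0.21387621  0.042     ]
rest centre [ 0.5637701  -0.22733813  0.042     ]
yaw x 21.78220995292564 0.07581401900919736
yaw x 22.652588642522026 0.0767500733699961
yaw -y 22.118191335085413 0.05866038640210037
yaw -y 21.22366912471334 0.05982808410083977
(254, 181, 12, 27) ((259.5, 194.0), (26.0, 11.0), 90.0)
(254, 181, 12, 27) ((259.5, 194.0), (26.0, 11.0), 90.0)
0.088 [ 0.56324232 -0.22756647  0.088     ] 0.02540243649415107 0.011857086014654166
0.091 [ 0.56407248 -0.2272143   0.091     ] 0.025119453059917037 0.011724997940299214
0.094 [ 0.56490264 -0.22686213  0.094     ] 0.024836469625682915 0.011592909865944368
(array([ 0.56339904, -0.22721269,  0.08860418]), [np.float64(8.207660311727008e-05), np.float64(8.207660311720159e-05)]) (array([ 0.56475217, -0.22703671,  0.0927058 ]), [np.float64(0.0003144732980327611), np.float64(0.0003144732980328288)])
```

```bash
python3 -c "
from h import *
go([.564,-.2273,.138],22)
"
```

```text
shift [ -1.2   3.9 136.3] turn [-0.  -0.  -1.4] pos [ 0.5637 -0.2233  0.2743] rot [-1.7998e+02 -4.0000e-02  2.0600e+01] F [ 0.1 -0.2 -0.2] open 0.0564 t 3.675 q7 -27.2
```

Emit:
arm_command --targets '[{"x":-1,"y":2,"z":45,"ax":0,"ay":0,"az":-1.4,"jaw":0.2},{"x":-1,"y":2,"z":90,"ax":0,"ay":0,"az":-1.4,"jaw":0.2},{"x":-1,"y":2,"z":90,"ax":0,"ay":0,"az":-1.4,"jaw":0.2},{"x":-1,"y":2,"z":90,"ax":0,"ay":0,"az":-1.4,"jaw":0.2}]'

```text
clock: 4.18
position: [0.5639, -0.2265, 0.1851]
tcp_rot: [180.0, -0.0, 22.0]
contact_force: [0.8, -0.9, 0.7]
opening: 0.0559
```

```bash
python3 -c "
from h import *
go([.564,-.2273,.138],22)
"
```

```text
shift [-0.3  0.8 47.1] turn [ 0. -0. -0.] pos [ 0.5639 -0.2265  0.1851] rot [ 1.7996e+02 -4.0000e-02  2.1960e+01] F [ 0.8 -0.9  0.7] open 0.0559 t 4.175 q7 -21.0
```

Emit:
arm_command --targets '[{"x":0,"y":0.5,"z":30,"ax":0,"ay":0,"az":0,"jaw":0.2},{"x":0,"y":0.5,"z":47,"ax":0,"ay":0,"az":0,"jaw":0.2},{"x":0,"y":0.5,"z":47,"ax":0,"ay":0,"az":0,"jaw":0.2},{"x":0,"y":0.5,"z":47,"ax":0,"ay":0,"az":0,"jaw":0.2}]'

```text
clock: 4.68
position: [0.5638, -0.2276, 0.1377]
tcp_rot: [180.0, -0.0, 21.9]
contact_force: [-0.0, -0.2, 0.2]
opening: 0.056
```

```bash
python3 -c "
from h import *
go([.564,-.2273,.138],22)
im,m=snap('wrist','c2')
"
```

```text
shift [ 0.3 -0.2 -0.3] turn [ 0.  -0.  -0.1] pos [ 0.5638 -0.2276  0.1377] rot [ 1.7996e+02 -5.0000e-02  2.1900e+01] F [-0.  -0.2  0.2] open 0.056 t 4.675 q7 -18.5
```

View pics/c2.png

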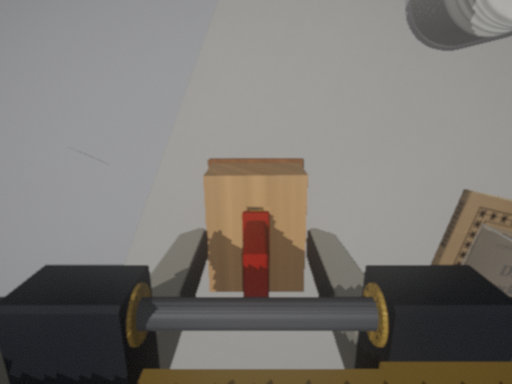

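The tab sits centrally between the fingers, at (256,255), so I'm closing the jaws.

Emit:
arm_command --targets '[{"x":0,"y":0,"z":0,"ax":0,"ay":0,"az":0,"jaw":-1},{"x":0,"y":0,"z":0,"ax":0,"ay":0,"az":0,"jaw":-1},{"x":0,"y":0,"z":0,"ax":0,"ay":0,"az":0,"jaw":-1},{"x":0,"y":0,"z":0,"ax":0,"ay":0,"az":0,"jaw":-1}]'

```text
clock: 5.22
position: [0.5634, -0.2273, 0.1368]
tcp_rot: [-180.0, -0.0, 21.9]
contact_force: [0.6, -0.8, -0.3]
opening: 0.0206
```

```bash
python3 -c "
from h import *
go([.564,-.2273,.248],22)
"
```

```text
shift [   0.5    0.2 -111.2] turn [-0.  -0.  -0.1] pos [ 0.5634 -0.2273  0.1368] rot [-180.     -0.     21.91] F [ 0.6 -0.8 -0.3] open 0.0206 t 5.225 q7 -18.4
```

Emit:
arm_command --targets '[{"x":0,"y":0,"z":0,"ax":0,"ay":0,"az":0,"jaw":-1},{"x":0,"y":0,"z":0,"ax":0,"ay":0,"az":0,"jaw":-1},{"x":0,"y":0,"z":0,"ax":0,"ay":0,"az":0,"jaw":-1}]'

```text
clock: 5.6
position: [0.5634, -0.2274, 0.1367]
tcp_rot: [180.0, 0.0, 21.9]
contact_force: [0.4, -0.1, -0.7]
opening: 0.0118
```

Emit:
arm_command --targets '[{"x":0,"y":0,"z":-20,"ax":0,"ay":0,"az":0,"jaw":-1},{"x":0,"y":0,"z":-50,"ax":0,"ay":0,"az":0,"jaw":-1},{"x":0,"y":0,"z":-80,"ax":0,"ay":0,"az":0,"jaw":-1},{"x":0,"y":0,"z":-110,"ax":0,"ay":0,"az":0,"jaw":-1},{"x":0,"y":0,"z":-110,"ax":0,"ay":0,"az":0,"jaw":-1}]'

```text
clock: 6.22
position: [0.5641, -0.2277, 0.2487]
tcp_rot: [179.9, -0.2, 21.9]
contact_force: [0.7, 1.5, -0.7]
opening: 0.0117
```

```bash
python3 -c "
from h import *
go([.519,.0853,.233],3.5)
snap('wrist','c3')
"
```

```text
shift [  74.9 -307.3   15.2] turn [ 0.1 -0.2 18.4] pos [ 0.5641 -0.2277  0.2487] rot [ 1.7988e+02 -1.6000e-01  2.1910e+01] F [ 0.7  1.5 -0.7] open 0.0117 t 6.225 q7 -24.2
```

View pics/c3.png

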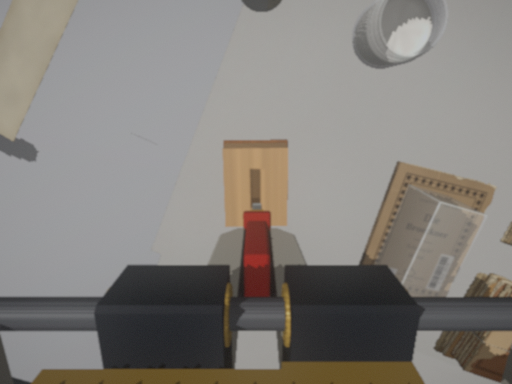

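Clip held (red tab at (257,250), slot empty below it). Carrying it to the groove.

Emit:
arm_command --targets '[{"x":12,"y":-50,"z":0,"ax":0,"ay":0,"az":4,"jaw":-1},{"x":27,"y":-105,"z":0,"ax":0,"ay":0,"az":8,"jaw":-1},{"x":42,"y":-160,"z":0,"ax":0,"ay":0,"az":12,"jaw":-1},{"x":55,"y":-215,"z":0,"ax":0,"ay":0,"az":16,"jaw":-1},{"x":67,"y":-270,"z":0,"ax":0,"ay":0,"az":18.4,"jaw":-1}]'

```text
clock: 6.9
position: [0.524, 0.05, 0.2456]
tcp_rot: [180.0, 0.1, 3.4]
contact_force: [0.1, -0.6, -0.4]
opening: 0.0118
```

Emit:
arm_command --targets '[{"x":0,"y":-34,"z":0,"ax":0,"ay":0,"az":0,"jaw":-1},{"x":0,"y":-34,"z":0,"ax":0,"ay":0,"az":0,"jaw":-1},{"x":0,"y":-34,"z":0,"ax":0,"ay":0,"az":0,"jaw":-1}]'

```text
clock: 7.28
position: [0.5225, 0.0815, 0.2461]
tcp_rot: [179.9, 0.1, 3.5]
contact_force: [-0.2, 0.0, -0.5]
opening: 0.0122
```

```bash
python3 -c "
from h import *
go([.5186,.0853,.205],3.5)
"
```

```text
shift [-3.6 -4.1 41.1] turn [ 0.1  0.1 -0. ] pos [0.5225 0.0815 0.2461] rot [1.7994e+02 5.0000e-02 3.5000e+00] F [-0.2  0.  -0.5] open 0.0122 t 7.275 q7 -65.1
```

Emit:
arm_command --targets '[{"x":-3.5,"y":-3,"z":20,"ax":0,"ay":0,"az":0,"jaw":-1},{"x":-3.5,"y":-3,"z":38,"ax":0,"ay":0,"az":0,"jaw":-1},{"x":-3.5,"y":-3,"z":38,"ax":0,"ay":0,"az":0,"jaw":-1},{"x":-3.5,"y":-3,"z":38,"ax":0,"ay":0,"az":0,"jaw":-1},{"x":-3.5,"y":-3,"z":38,"ax":0,"ay":0,"az":0,"jaw":-1}]'

```text
clock: 7.9
position: [0.5195, 0.0844, 0.2094]
tcp_rot: [-180.0, -0.1, 3.5]
contact_force: [0.5, 0.2, -0.9]
opening: 0.0116
```

```bash
python3 -c "
from h import *
go([.5186,.0853,.205],3.5)
im,m=snap('wrist','p1')
a=cv2.resize(im[170:320,180:340],None,fx=5,fy=4)
cv2.imwrite('pics/p1c.png',cv2.cvtColor(cv2.resize(im[170:310,160:340],None,fx=4,fy=4),cv2.COLOR_RGB2BGR))
"
```

```text
shift [-0.8 -0.9  4.4] turn [-0.  -0.1 -0. ] pos [0.5195 0.0844 0.2094] rot [-1.7999e+02 -6.0000e-02  3.4700e+00] F [ 0.5  0.2 -0.9] open 0.0116 t 7.9 q7 -62.1
```

View pics/p1c.png

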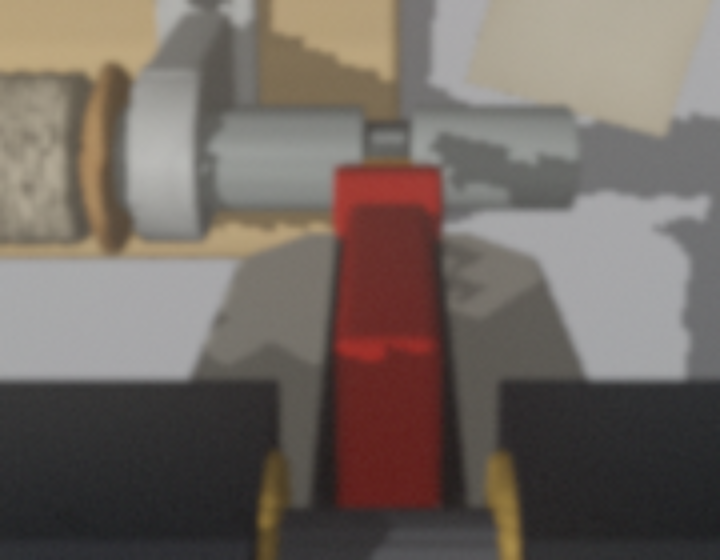

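Bridge centred at crop column 388 and groove centred at 387.5, both on the principal column, so they line up in y. Lowering slowly while reading force.

Emit:
arm_command --targets '[{"x":-0.7,"y":0,"z":5,"ax":0,"ay":0,"az":0,"jaw":-1},{"x":-0.7,"y":0,"z":10,"ax":0,"ay":0,"az":0,"jaw":-1},{"x":-0.7,"y":0,"z":15,"ax":0,"ay":0,"az":0,"jaw":-1},{"x":-0.7,"y":0,"z":18,"ax":0,"ay":0,"az":0,"jaw":-1},{"x":-0.7,"y":0,"z":18,"ax":0,"ay":0,"az":0,"jaw":-1}]'

```text
clock: 8.57
position: [0.5183, 0.0848, 0.1905]
tcp_rot: [180.0, 0.0, 3.5]
contact_force: [-0.7, -0.2, -1.1]
opening: 0.0117
```

```bash
python3 -c "
from h import *
go([.5188,.0844,.175],3.5)
"
```

```text
shift [ 0.4  0.4 15.5] turn [0. 0. 0.] pos [0.5183 0.0848 0.1905] rot [1.7999e+02 3.0000e-02 3.5000e+00] F [-0.7 -0.2 -1.1] open 0.0117 t 8.575 q7 -60.4
```

Emit:
arm_command --targets '[{"x":0.3,"y":0.2,"z":1.5,"ax":0,"ay":0,"az":0,"jaw":-1},{"x":0.3,"y":0.2,"z":3,"ax":0,"ay":0,"az":0,"jaw":-1},{"x":0.3,"y":0.2,"z":3,"ax":0,"ay":0,"az":0,"jaw":-1}]'

```text
clock: 8.95
position: [0.5187, 0.0847, 0.1877]
tcp_rot: [180.0, 0.0, 3.5]
contact_force: [0.3, -0.7, -1.0]
opening: 0.0119
```

```bash
python3 -c "
from h import *
go([.5188,.0844,.175],3.5)
im,m=snap('wrist','p2')
cv2.imwrite('pics/p2c.png',cv2.cvtColor(cv2.resize(im[170:310,160:340],None,fx=4,fy=4),cv2.COLOR_RGB2BGR))
"
```

```text
shift [ 0.1  0.3 12.7] turn [0. 0. 0.] pos [0.5187 0.0847 0.1877] rot [1.80e+02 1.00e-02 3.51e+00] F [ 0.3 -0.7 -1. ] open 0.0119 t 8.95 q7 -60.1
```

View pics/p2c.png

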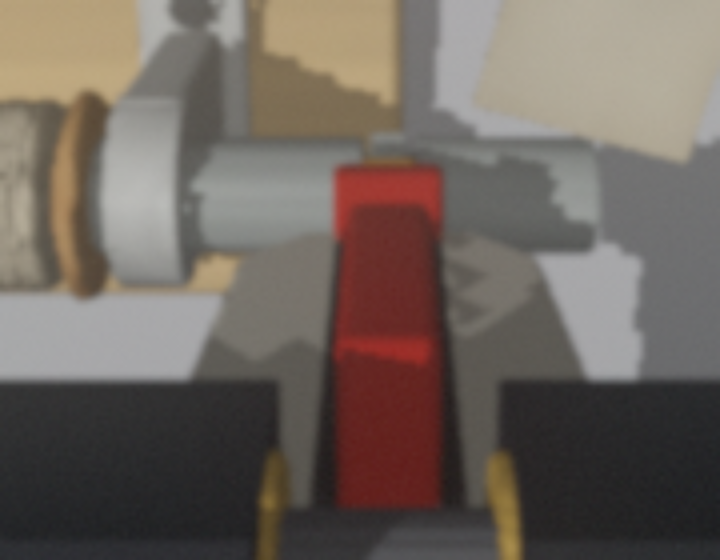

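The groove's visible strip is at 362–415 (centre 388.5) under the clip (388), so it is still aligned. Continuing down.

Emit:
arm_command --targets '[{"x":0,"y":0,"z":1.5,"ax":0,"ay":0,"az":0,"jaw":-1},{"x":0,"y":0,"z":3,"ax":0,"ay":0,"az":0,"jaw":-1},{"x":0,"y":0,"z":4,"ax":0,"ay":0,"az":0,"jaw":-1},{"x":0,"y":0,"z":4,"ax":0,"ay":0,"az":0,"jaw":-1}]'

```text
clock: 9.5
position: [0.5193, 0.0846, 0.1842]
tcp_rot: [-180.0, -0.1, 3.5]
contact_force: [0.8, 0.8, 5.8]
opening: 0.0118
```

Contact 5.8 N with the origin about 9–10 mm above the axis, which is the height expected over the groove. Plain spindle would have stopped it at 15 mm.

Emit:
arm_command --targets '[{"x":0,"y":0,"z":1,"ax":0,"ay":0,"az":0,"jaw":-1},{"x":0,"y":0,"z":1.5,"ax":0,"ay":0,"az":0,"jaw":-1}]'

```text
clock: 9.75
position: [0.5193, 0.0845, 0.1828]
tcp_rot: [-180.0, -0.1, 3.5]
contact_force: [0.4, -0.1, 7.5]
opening: 0.012
```

Emit:
arm_command --targets '[{"x":0,"y":0,"z":1,"ax":0,"ay":0,"az":0,"jaw":-1},{"x":0,"y":0,"z":2,"ax":0,"ay":0,"az":0,"jaw":-1}]'

```text
clock: 10.0
position: [0.5192, 0.0846, 0.1806]
tcp_rot: [-180.0, -0.1, 3.5]
contact_force: [0.3, -0.8, 3.5]
opening: 0.0119
```

Emit:
arm_command --targets '[{"x":0,"y":0,"z":1,"ax":0,"ay":0,"az":0,"jaw":-1},{"x":0,"y":0,"z":2,"ax":0,"ay":0,"az":0,"jaw":-1}]'

```text
clock: 10.25
position: [0.519, 0.0847, 0.1782]
tcp_rot: [180.0, -0.0, 3.5]
contact_force: [0.7, 0.6, 2.2]
opening: 0.0121
```

Emit:
arm_command --targets '[{"x":0,"y":0,"z":1,"ax":0,"ay":0,"az":0,"jaw":-1},{"x":0,"y":0,"z":2,"ax":0,"ay":0,"az":0,"jaw":-1}]'

```text
clock: 10.5
position: [0.5187, 0.0847, 0.176]
tcp_rot: [180.0, 0.0, 3.5]
contact_force: [1.2, 0.3, -1.2]
opening: 0.0121
```

Emit:
arm_command --targets '[{"x":0,"y":0,"z":1,"ax":0,"ay":0,"az":0,"jaw":-1},{"x":0,"y":0,"z":1,"ax":0,"ay":0,"az":0,"jaw":-1}]'

```text
clock: 10.75
position: [0.5187, 0.0847, 0.175]
tcp_rot: [180.0, 0.0, 3.5]
contact_force: [2.0, -0.7, -2.1]
opening: 0.0121
```

Emit:
arm_command --targets '[{"x":0,"y":0,"z":1,"ax":0,"ay":0,"az":0,"jaw":-1},{"x":0,"y":0,"z":1,"ax":0,"ay":0,"az":0,"jaw":-1}]'

```text
clock: 11.0
position: [0.5189, 0.0846, 0.1744]
tcp_rot: [-180.0, -0.0, 3.5]
contact_force: [1.2, 1.0, 2.2]
opening: 0.0119
```

Emit:
arm_command --targets '[{"x":0,"y":0,"z":1,"ax":0,"ay":0,"az":0,"jaw":-1},{"x":0,"y":0,"z":1,"ax":0,"ay":0,"az":0,"jaw":-1}]'

```text
clock: 11.25
position: [0.5189, 0.0846, 0.1741]
tcp_rot: [-179.9, -0.0, 3.5]
contact_force: [-0.8, 1.0, 13.7]
opening: 0.0119
```

Stiff stop at TCP z 0.174, i.e. origin at axis height. Relieving the push, then opening.

Emit:
arm_command --targets '[{"x":0,"y":0,"z":-1,"ax":0,"ay":0,"az":0,"jaw":-1},{"x":0,"y":0,"z":-1.3,"ax":0,"ay":0,"az":0,"jaw":-1},{"x":0,"y":0,"z":-1.3,"ax":0,"ay":0,"az":0,"jaw":-0.2},{"x":0,"y":0,"z":-1.3,"ax":0,"ay":0,"az":0,"jaw":-0.2},{"x":0,"y":0,"z":-1.3,"ax":0,"ay":0,"az":0,"jaw":-0.2}]'

```text
clock: 11.88
position: [0.5184, 0.0847, 0.1744]
tcp_rot: [180.0, 0.0, 3.5]
contact_force: [-0.1, -0.2, 0.2]
opening: 0.0353
```

Emit:
arm_command --targets '[{"x":0,"y":0,"z":0,"ax":0,"ay":0,"az":0,"jaw":-0.2},{"x":0,"y":0,"z":0,"ax":0,"ay":0,"az":0,"jaw":-0.2}]'

```text
clock: 12.12
position: [0.5187, 0.0847, 0.1745]
tcp_rot: [180.0, 0.0, 3.5]
contact_force: [-0.3, -0.2, 0.5]
opening: 0.037
```

```bash
python3 -c "
from h import *
go([.5188,.0844,.175],3.5)
im,m=snap('wrist','p3')
"
```

```text
shift [ 0.1  0.3 -0.5] turn [0. 0. 0.] pos [0.5187 0.0847 0.1745] rot [1.80e+02 1.00e-02 3.51e+00] F [-0.3 -0.2  0.5] open 0.037 t 12.125 q7 -58.9
```

View pics/p3.png

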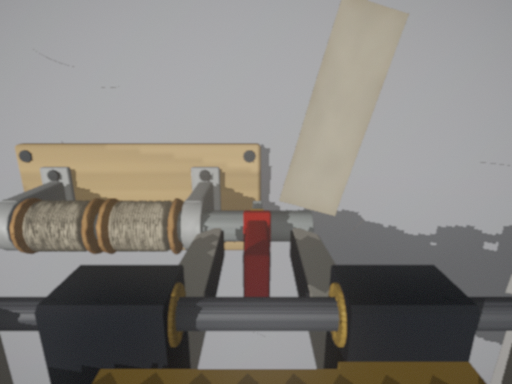

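Fingers are clear on both sides of the tab at (257,250). Going straight up.

Emit:
arm_command --targets '[{"x":0,"y":0,"z":-20,"ax":0,"ay":0,"az":0,"jaw":-0.2},{"x":0,"y":0,"z":-50,"ax":0,"ay":0,"az":0,"jaw":-0.2},{"x":0,"y":0,"z":-85,"ax":0,"ay":0,"az":0,"jaw":-0.2},{"x":0,"y":0,"z":-110,"ax":0,"ay":0,"az":0,"jaw":-0.2},{"x":0,"y":0,"z":-110,"ax":0,"ay":0,"az":0,"jaw":-0.2}]'

```text
clock: 12.8
position: [0.5193, 0.0848, 0.2859]
tcp_rot: [-179.9, -0.2, 3.5]
contact_force: [1.3, 0.2, 0.6]
opening: 0.0371
```

```bash
python3 -c "
from h import *
go([.5188,.0844,.285],3.5)
im,m=snap('wrist','e1')
go([.5188,.0844,.285],3.5)
b,_=snap('side','e2')
a=cv2.resize(im[130:250,170:330],(400,300)); c=cv2.resize(b[115:205,200:320],(400,300))
cv2.imwrite('pics/e.png',cv2.cvtColor(np.hstack([a,c]),cv2.COLOR_RGB2BGR))
i=im.astype(int);mk=((i[...,0]>2.2*i[...,1])&(i[...,0]>125)).astype(np.uint8)
cn=max(cv2.findContours(mk,0,2)[0],key=cv2.contourArea);x,y,w,h=cv2.boundingRect(cn);print(x,y,w,h)
# tab top width -> height
f=192/np.tan(np.radians(m['fovy'])/2);print(f)
for z in(.125,.129,.134,.139): print(z,onz(m,x,y+h-1,z),onz(m,x,y+h-3,z)-onz(m,x+w,y+h-3,z))
print(proj(m,[.519,.0853,.129]),proj(m,[.519,.0853,.144]))
"
```

```text
shift [-0.5  0.3  0.9] turn [-0.1 -0.2  0. ] pos [0.5193 0.0848 0.2859] rot [-1.7994e+02 -1.6000e-01  3.5200e+00] F [1.3 0.2 0.6] open 0.0371 t 12.8 q7 -68.6
shift [-0.   0.5 -0.2] turn [-0.  -0.1  0. ] pos [0.5188 0.0849 0.2848] rot [-1.7996e+02 -7.0000e-02  3.5400e+00] F [-0.5 -0.  -0.5] open 0.0371 t 12.85 q7 -68.5
250 189 14 30
319.99254304173496
0.125 [0.50588779 0.08991476 0.125     ] [-0.00069649  0.01132699  0.        ]
0.129 [0.50740125 0.08991768 0.129     ] [-0.00068506  0.01114121  0.        ]
0.134 [0.50929308 0.08992133 0.134     ] [-0.00067078  0.01090897  0.        ]
0.139 [0.5111849  0.08992498 0.139     ] [-0.0006565   0.01067674  0.        ]
[256.66000112 204.56673181] [256.65430031 210.90043038]
```

View pics/e.png

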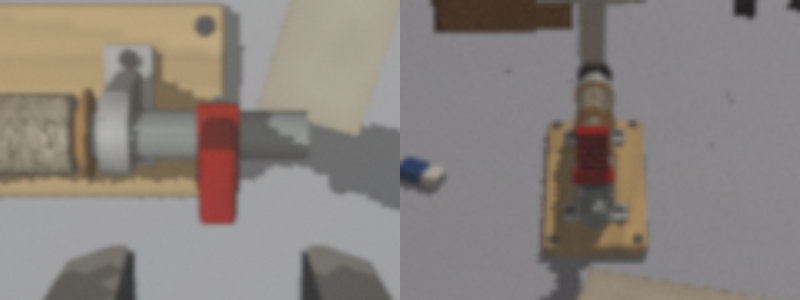

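The clip sits upright and square on the groove. The near edge of its tab top gives z of about 0.126–0.129, the seated height, and the gripper is about 70 mm clear above it. Handing in.

```bash
python3 -c "
from h import *
print(arm.close_job())
"
```

```text
the job is handed in; nothing more can be done
None
```

The clip is out of its rest and pressed fully home on the spindle's groove. I let go of it and handed the job in at about 13 s on the robot's clock.

- **Finding the groove:** I found it by eye with the wrist camera at (0.519, 0.085), and checked the alignment twice more while lowering the clip.
- **Pressing:** The clip first touched with its origin about 9–10 mm above the axis, as expected over the groove. The force read up to about 7.5 N, then fell away as it snapped down. It came to a firm stop at axis height with 13.7 N, well under the 30 N limit.
- **Last checks:** After release, the pictures show the clip upright on the groove. Its handle top is at about 126–129 mm against 129 mm expected, within the camera's roughly 2 mm accuracy. The gripper was well clear above it, and no touch on anything else was felt. I did not measure whether the loose things had shifted.
- **Failed or disagreed:** The first move call was refused because it left out some of the row values, and it moved nothing. No check disagreed.

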